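# Set the blade gap of a film spreader with a gauge leaf

## Task

Slide the steel gauge leaf by its upright grip along the spreader's bed until about 2 cm of it stands out beyond the spreading bar. Then turn the black knob on top clockwise, trying the gauge with short pulls in between, until the gauge just drags: lightly pinched under the bar, yet still sliding. Leave it there in the gap, about 2 cm through, let go of everything, and do not disturb the other things on the bench.

Things in the scene. Friction and masses are not known exactly. Their poses are not given: they have to be found in the camera images.
- spreader: Film spreader, fixed to the bench: aluminium bed 175 x 56 mm, its flat top 18 mm above the bench, bridge on it. Origin: bench level under the screw axis. x runs along the bed the way the gauge is pushed in; the bed reaches from x = -145 to +30 mm. Two guide rails 28 mm apart and 8 mm high lie on it from x = -62 to -16 mm.
- bridge: Grey bridge on the bed, 26 mm long in x, 56 mm wide, 58 mm high. Origin: on the bed's top under the screw axis; axes as the spreader's (z up). Under it the steel spreading bar (8 mm in x, 38 mm wide, on the screw axis) on a stiff spring: once it touches the gauge it presses about 14 N (drags about 17 N) more per rad of knob. The gap starts 1.2 to 4.0 mm wider than the gauge is thick; no reading shows it.
- knob_grip (a point): Centre of the black round fluted knob on the bridge: 34 mm diameter, 28 mm high, upright axis; underside 11 mm above the bridge's top, top 97 mm above the bed. Clockwise seen from above lowers the bar, 8 mm a full turn (1.27 mm per rad); anticlockwise raises it. Turns stiffly (0.06 N m), stays where left, does not rise or sink.
- gauge_grip (a point): Centre of the gauge's upright grip, a grey block 10 mm thick along the gauge (its x), 22 mm wide, 40 mm high: its top is 20 mm above this point, the leaf's top 20 mm below. x points to the leaf's tip, 112 mm ahead; z up. With the tip 20 mm past the screw axis this point is at x = -92 mm in the bridge's frame; -106 to -76 mm will do.
- gauge: The loose gauge: flat steel leaf 120 x 24 x 4 mm with its grip, 0.12 kg, lying on the bed, tip short of the bar at the start. Origin: centre of the leaf's underside; x to its tip. Free, it slides along the bed with about 1 N; when it just drags, 4 to 8 N keep it sliding (3 to 6 N remain when the pull is stopped and held); well above that the bar is too tight.
- forceps: Bystander: steel forceps, 131 x 17 x 9 mm, lying on the bench. Leave alone.
- match_box: Bystander: small match box, 53 x 36 x 14 mm. Leave alone.
- sample_pot: Bystander: lidded plastic pot, 46 mm diameter, 66 mm high. Leave alone.
Not all that is in view belongs to the job. There is more than one size of the gauge; the one meant has the size given above.

How it is judged:
By the outcome, as a careful person would: the job done as asked, in the order asked, and still so for the second after the job is handed in, with the robot touching nothing.
It also fails if it takes over 72 s, if anything falls off the work surface, if the arm or the gripper's body presses on something with over 40 N, if the wrist force passes 120 N, or if a joint passes its speed limit or range.

## Robot

A 7-joint arm with a two-finger parallel gripper is mounted at the origin on a cart in front of the work surface, level with it; the furniture and walls round the work are solid. World frame = base frame: x ahead of the robot, y to its left, z up, the work surface at z = 0. Lengths are in m, angles in rad, forces in N, time in s.
With the tool pointing down it reaches from about 0.4 to 0.85 m from the base axis. Payload 10.4 kg.
Tool frame: the origin (TCP) lies midway between the tips of the shut fingers; the grasp point (between the pads) lies 19 mm behind it; z points along the fingers, y is the line along which they close (so a half turn about z gives the same grasp; the last joint's range is limited). The gripper opens to 87 mm and grips with 3 to 60 N. Pads are 19 mm wide; open, the fingers measure 117 mm over their backs; the gripper's body (75 mm by 190 mm) begins 51 mm behind the grasp point.
Start: joints at [-1.205, 0.332, -0.065, 1.46, 0.022, 1.35, -0.088], TCP at [0.237, 0.578, 0.223] pointing down, gripper open.
Joint ranges: [-2.6, 2.6], [-0.5, 2.12], [-1.47, 1.34], [0.16, 2.42], [-1.27, 4.41], [0.06, 2.06], [-2.6, 2.6]. Speed limits (rad/s): [2.22, 2.22, 2.79, 2.79, 3.14, 3.14, 3.14].

## Interface

Orientations are given as a unit quaternion [x, y, z, w].
In Python, from bench import r gives the robot as it stands.
- The arm moves only by the tool arm_command, never from a script. Its arguments are lists of equal length, an entry for each row: "xyz": the shift along the world's x, y, z in m, a list of three; "rot": the turn, a rotation vector about the world's x, y, z in rad, a list of three. In form: {"xyz": [[tx, ty, tz], ...], "rot": [[ax, ay, az], ...]}. A call has 1 to 20 rows; each row is the pose to reach, as a shift and turn from the pose commanded when the call began; what a row does not reach only later rows make up. A row lasts 1/12 s, in which the tool goes at most 41.7 mm and 7.16 degrees, less where a joint would pass 70% of its speed; a pose out of reach is approached as far as the arm can. A call with a gripper value outside its range is refused whole. "grip" is the opening, from 0 (shut) to 1 (fully open), set as the call begins (left out, the last holds). The fingers move at their own pace and stop on an object; "squeeze" is the grip in N (left out, the last holds). Time passes only in rows, so rows that repeat a pose let the fingers close. It gives the time, the measured TCP pose, the force, the opening and the grip force at its end, in the units of the state.
- r.read_state(): the state, without advancing time (a new reading comes with each control period).
- r.camera(name): name is "scene" or "top"; returns the picture (400x640x3 uint8, red, green, blue); there is no depth.
- r.camera_model(name): a dict with "fx", "fy", "cx", "cy" (pixels), "k1" (the pictures are not rectified: a ray, as slopes to the right and down, at radius r is drawn at 1 + k1 r^2 times it, then the intrinsics apply), "T" (4x4, takes a point from camera to world coordinates). Camera axes: x right, y up, looking along -z (the intrinsics and any distortion apply to the point x, -y, -z); pixel columns grow to the right and rows downward; lengths in m; the calibration is good to about 2 mm. A picture is of the moment at which its call begins. camera_model takes no time and is no camera call.
- r.close_job(): hands the job in; it is judged then, once.
Trained networks look in the newest picture that a camera, given by its name, has taken for a name from the list of things; names that differ only in an ending like _2 or _b are one class to them, and where a whole thing is asked for, a point or a joint stands for the part that bears it (a point fixed in the world has none). Each returns a list of dicts, best first, with "conf" (0 to 1); they miss things now and then, are a little off and sometimes report something else, mostly with a low value. They report only what shows in the picture. A call takes as long as a camera call. They do not tell look-alikes from the thing itself.
- r.look_for(label, camera): "at" ([x, y, z] in m, in the coordinates of the camera as it stood for that picture, good to about 4 mm: the middle of the surface that is visible of it).
- r.spot_point(label, camera): "at" ([x, y, z] in m, in the coordinates of the camera as it stood for that picture, good to about 4 mm: a listed point, or the origin of a listed thing).
The state is a dict: "time": time; "joint_positions": joint angles; "joint_vel": joint speeds; "joint_torque": joint torques, N m; "ee_pos": TCP position; "eef_rot": TCP orientation; "ft_force": force on the tool from outside, world axes, zero at the start; "torque": the same for the moment, N m; "width": finger opening in m; "grip_force": force on a finger pad.
Only numpy, scipy, OpenCV 4.12 (cv2) and the standard library are available. Lean on these libraries where they do the work, as an engineer would, in place of code of your own. Each camera call takes 0.05 s, during which the arm holds its last target. There are 200 camera calls.

## Working session

There is one attempt and no reset: what is moved stays moved. The work goes in short steps, Python scripts to look and compute and a tool call to move; the robot and the scene stay as the last step left them, time stands still between calls to the robot, and variables do not carry over. Pictures are saved under pics/ and viewed, at most 10 in all, crops included, and the job is handed in when it is done.

Besides the shell and the picture viewer there is one more tool, called after "Emit:" as name(argument=value, ...), one argument or row to a line, values as JSON. arm_command: Moves the arm, as the interface text tells. Its arguments: {"type":"object","properties":{"xyz":{"type":"array"},"rot":{"type":"array"},"grip":{"type":"number"},"squeeze":{"type":"number"}},"required":["xyz","rot"]}

```bash
mkdir -p pics; cat > h.py <<'E'
import numpy as np, cv2
from bench import r
def w(cam,p):
    T=np.array(r.camera_model(cam)["T"]); return (T@np.r_[p,1])[:3]
def snap(cam,f):
    im=r.camera(cam); cv2.imwrite("pics/"+f,im[:,:,::-1]); return im
def pix(cam,P):
    m=r.camera_model(cam); T=np.array(m["T"]); c=np.linalg.inv(T)@np.r_[P,1]
    a,b=c[0]/-c[2],-c[1]/-c[2]; k=1+m["k1"]*(a*a+b*b)
    return np.array([m["fx"]*a*k+m["cx"],m["fy"]*b*k+m["cy"]])
def ray(cam,u,v,z):
    m=r.camera_model(cam); T=np.array(m["T"])
    x0,y0=(u-m["cx"])/m["fx"],(v-m["cy"])/m["fy"]; x,y=x0,y0
    for _ in range(20):
        k=1+m["k1"]*(x*x+y*y); x,y=x0/k,y0/k
    d=T[:3,:3]@np.array([x,-y,-1]); o=T[:3,3]; return o+d*(z-o[2])/d[2]
E
python3 - <<'E'
from h import *
np.set_printoptions(precision=4,suppress=True)
for c in("scene","top"):
    snap(c,c+"0.png"); print(c,np.array(r.camera_model(c)["T"])[:3,3])
    for l in("spreader","bridge","knob_grip","gauge_grip","gauge"):
        for d in r.spot_point(l,c): P=w(c,d["at"]);print(c,l,round(d["conf"],2),P,pix(c,P))
s=r.read_state();print({k:np.round(v,3) for k,v in s.items()})
E
```

```text
scene [-0.4874 -0.2445  0.7328]
scene spreader 0.57 [ 0.4443 -0.3021  0.0044] [382.0658 250.2172]
scene bridge 0.78 [ 0.4441 -0.3037  0.018 ] [383.1345 245.6855]
scene knob_grip 0.88 [ 0.4422 -0.3004  0.1042] [384.0652 215.4678]
scene gauge_grip 0.93 [ 0.4423 -0.174   0.0433] [327.4384 234.7685]
scene gauge_grip 0.66 [ 0.4638 -0.4676  0.0126] [453.4487 245.7536]
scene gauge 0.7 [ 0.4435 -0.221   0.0156] [347.4948 244.9565]
scene gauge 0.66 [ 0.4593 -0.4349 -0.0008] [438.7383 250.7887]
top [ 0.4248 -0.1453  1.1501]
top spreader 0.67 [ 0.4418 -0.3044 -0.0009] [397.3832 217.0968]
top bridge 0.58 [ 0.44   -0.3011  0.019 ] [397.1073 217.7714]
top knob_grip 0.58 [ 0.4404 -0.3017  0.1022] [403.019 217.134]
top gauge_grip 0.8 [ 0.4647 -0.4678  0.0147] [472.3632 208.2616]
top gauge_grip 0.73 [ 0.4351 -0.17    0.037 ] [338.1835 218.6466]
top gauge 0.68 [ 0.44   -0.2197  0.0174] [360.3601 217.0141]
top gauge 0.5 [ 0.4602 -0.4286 -0.0037] [452.5271 210.1437]
{'time': np.float64(0.6), 'joint_positions': array([-1.205,  0.332, -0.065,  1.46 ,  0.022,  1.35 , -0.088]), 'joint_vel': array([ 0.001,  0.   , -0.001, -0.002, -0.001, -0.002,  0.   ]), 'joint_torque': array([ -0.   , -62.277,   0.024, -38.999,  -0.061,   0.032,   0.   ]), 'ee_pos': array([0.237, 0.578, 0.223]), 'eef_rot': array([ 0.193,  0.981,  0.   , -0.   ]), 'ft_force': array([ 0.518, -0.193,  0.965]), 'torque': array([-0.014,  0.007, -0.007]), 'grip_force': np.float64(0.0), 'width': np.float64(0.087)}
```

```bash
sleep 1
```

```text
(no output)
```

View pics/scene0.png

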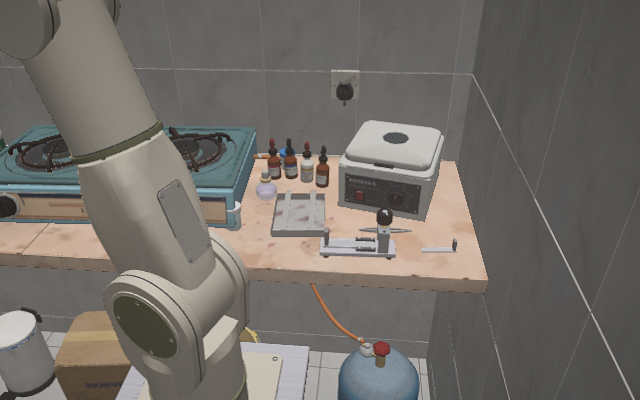

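View pics/top0.png

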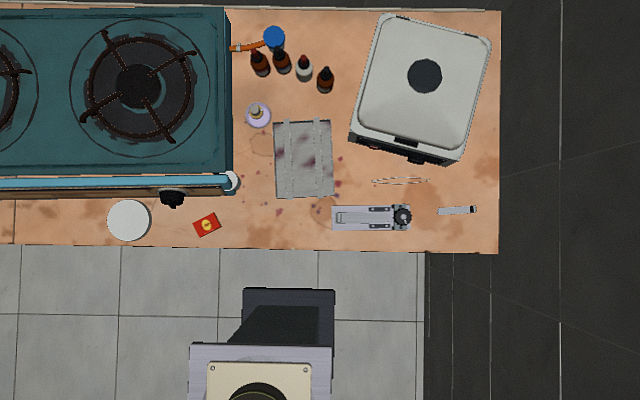

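The scene view shows the spreader at about (358,245), with a gauge on its bed (grip at 327,235). A second, smaller gauge lies loose at (440,248). In the top view the bed spans columns 332–412 at row 217, with the knob at (403,217), so +x of the spreader runs along world −y. The centrifuge's front edge is near rows 140–165.

```bash
python3 - <<'E'
from h import *
np.set_printoptions(precision=4,suppress=True)
im=cv2.imread("pics/top0.png"); c=im[150:240,320:490]
cv2.imwrite("pics/crop0.png",cv2.resize(c,None,fx=4.7,fy=4.7,interpolation=cv2.INTER_CUBIC))
for u,v in((350,137),(450,165),(415,163)):
    print(ray("top",u,v,.15),ray("top",u,v,.05))
a=np.pi
for n,P in dict(bedA=(.441,-.157,.018),bedB=(.441,-.332,.018),knobtop=(.441,-.302,.115),grip=(.44,-.172,.062)).items(): print(n,pix("top",P),(pix("top",P)-[320,150])*4.7)
E
```

```text
[ 0.5958 -0.1877  0.15  ] [ 0.6129 -0.1919  0.05  ]
[ 0.544  -0.3849  0.15  ] [ 0.556  -0.4088  0.05  ]
[ 0.5467 -0.3164  0.15  ] [ 0.5589 -0.3335  0.05  ]
bedA [332.1853 215.9529] [ 57.2711 309.9787]
bedB [411.0292 217.6098] [427.8372 317.766 ]
knobtop [404.1161 216.7815] [395.3456 313.8732]
grip [339.4062 216.2778] [ 91.2089 311.5056]
```

View pics/crop0.png

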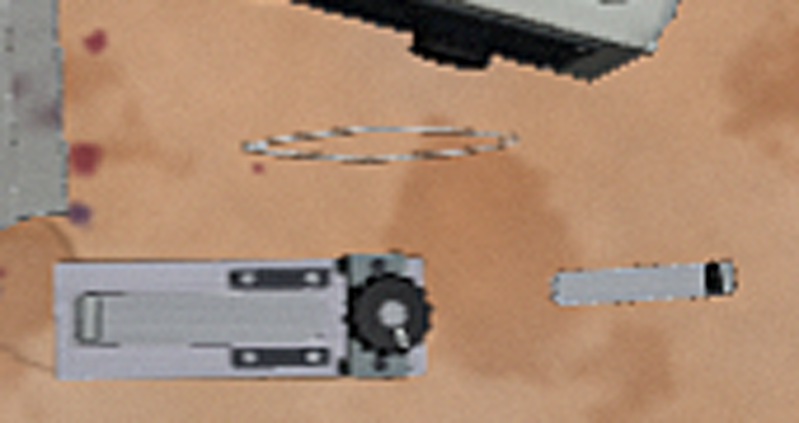

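Emit:
arm_command(
  xyz=[
    [0.04, -0.03, 0.02],
    [0.07, -0.06, 0.03],
    [0.1, -0.1, 0.03],
    [0.12, -0.14, 0.03],
    [0.14, -0.18, 0.03],
    [0.155, -0.22, 0.03],
    [0.165, -0.26, 0.03],
    [0.175, -0.3, 0.03],
    [0.18, -0.34, 0.03],
    [0.185, -0.38, 0.03],
    [0.19, -0.42, 0.03],
    [0.195, -0.46, 0.03],
    [0.2, -0.5, 0.03],
    [0.2, -0.54, 0.03],
    [0.2, -0.58, 0.03],
    [0.2, -0.62, 0.03],
    [0.2, -0.66, 0.03],
    [0.2, -0.7, 0.03],
    [0.2, -0.73, 0.02],
    [0.2, -0.75, 0.0],
  ],
  rot=[
    [0, 0, -0.06],
    [0, 0, -0.12],
    [0, 0, -0.18],
    [0, 0, -0.24],
    [0, 0, -0.3],
    [0, 0, -0.36],
    [0, 0, -0.43],
    [0, 0, -0.5],
    [0, 0, -0.57],
    [0, 0, -0.64],
    [0, 0, -0.71],
    [0, 0, -0.78],
    [0, 0, -0.85],
    [0, 0, -0.92],
    [0, 0, -0.98],
    [0, 0, -1.04],
    [0, 0, -1.1],
    [0, 0, -1.15],
    [0, 0, -1.18],
    [0, 0, -1.18],
  ],
  grip=0.6,
  squeeze=30,
)

```text
time: 2.27
ee_pos: [0.4373, -0.1769, 0.2246]
eef_rot: [0.709, 0.705, 0.002, 0.002]
ft_force: [1.1, 0.3, -0.4]
width: 0.0524
grip_force: 0.0
```

The crop shows the bed from x 55 to 427 and the grip at (91,318). The rails are at (280,277) and (280,357) and the knob at (393,313). The bed is yawed about +0.03 rad, and the gauge on it is the longer one. I'm lowering onto the grip.

Emit:
arm_command(
  xyz=[
    [0, 0, -0.03],
    [0, 0, -0.065],
    [0, 0, -0.1],
    [0, 0, -0.13],
    [0, 0, -0.155],
    [0, 0, -0.175],
    [0, 0, -0.188],
    [0, 0, -0.193],
    [0, 0, -0.193],
    [0, 0, -0.193],
  ],
  rot=[
    [0, 0, 0.03],
    [0, 0, 0.03],
    [0, 0, 0.03],
    [0, 0, 0.03],
    [0, 0, 0.03],
    [0, 0, 0.03],
    [0, 0, 0.03],
    [0, 0, 0.03],
    [0, 0, 0.03],
    [0, 0, 0.03],
  ],
)

```text
time: 3.1
ee_pos: [0.4373, -0.1718, 0.0302]
eef_rot: [0.696, 0.718, 0.0, 0.0]
ft_force: [0.3, 0.3, -0.1]
width: 0.052
grip_force: 0.0
```

```bash
python3 - <<'E'
from h import *
im=snap("scene","s1.png")
cv2.imwrite("pics/s1c.png",cv2.resize(im[150:280,270:470,::-1],None,fx=4,fy=4,interpolation=cv2.INTER_CUBIC))
s=r.read_state();print(s["ee_pos"],s["joint_positions"],s["ft_force"])
E
```

```text
[ 0.43758849 -0.17181236  0.03051226] [-0.35845226  0.24229197  0.70167571  2.09256199 -0.20432822  0.87141436
  0.49302014] [ 0.24002067 -0.78704751 -0.07009874]
```

View pics/s1c.png

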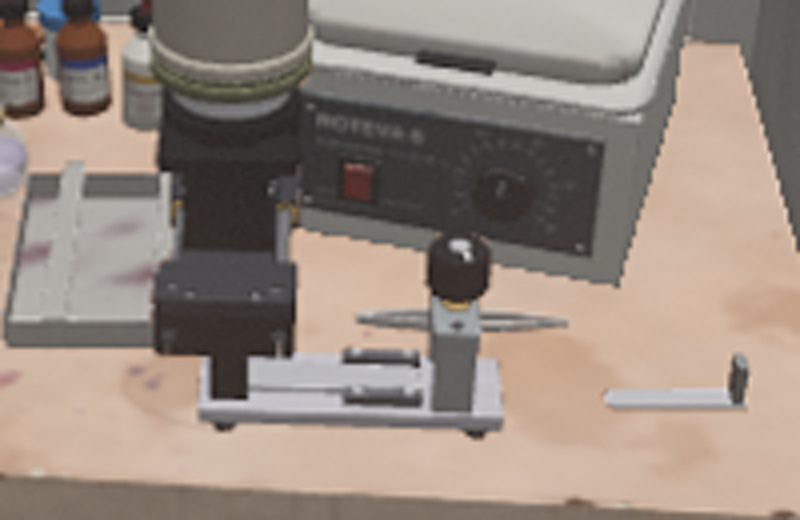

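The gripper straddles the grip at about (235,370) and is clear of the bridge. I'm closing gently and checking the lateral force.

Emit:
arm_command(
  xyz=[
    [0, 0, 0],
    [0, 0, 0],
    [0, 0, 0],
    [0, 0, 0],
    [0, 0, 0],
    [0, 0, 0],
  ],
  rot=[
    [0, 0, 0],
    [0, 0, 0],
    [0, 0, 0],
    [0, 0, 0],
    [0, 0, 0],
    [0, 0, 0],
  ],
  grip=0.15,
  squeeze=20,
)

```text
time: 3.65
ee_pos: [0.4371, -0.1716, 0.0297]
eef_rot: [0.696, 0.718, 0.0, 0.0]
ft_force: [0.1, -0.6, 2.2]
width: 0.0217
grip_force: 19.9
```

Emit:
arm_command(
  xyz=[
    [0, -0.004, 0],
    [0, -0.009, 0],
    [0.0005, -0.015, 0],
    [0.0005, -0.021, 0],
    [0.001, -0.027, 0],
    [0.001, -0.032, 0],
    [0.001, -0.036, 0],
    [0.001, -0.039, 0],
    [0.001, -0.039, 0],
    [0.001, -0.039, 0],
  ],
  rot=[
    [0, 0, 0],
    [0, 0, 0],
    [0, 0, 0],
    [0, 0, 0],
    [0, 0, 0],
    [0, 0, 0],
    [0, 0, 0],
    [0, 0, 0],
    [0, 0, 0],
    [0, 0, 0],
  ],
)

```text
time: 4.48
ee_pos: [0.438, -0.2119, 0.0297]
eef_rot: [0.696, 0.718, -0.0, 0.001]
ft_force: [0.3, -1.6, 3.6]
width: 0.0221
grip_force: 19.9
```

```bash
python3 - <<'E'
from h import *
np.set_printoptions(precision=4,suppress=True)
im=snap("top","t2.png")
cv2.imwrite("pics/t2c.png",cv2.resize(im[180:250,320:440,::-1],None,fx=6,fy=6,interpolation=cv2.INTER_CUBIC))
s=r.read_state();print(s["ee_pos"],s["joint_positions"],s["ft_force"],s["torque"])
r.camera("scene")
for l in("bridge","knob_grip","gauge_grip"):
  for c in("scene","top"):
    for d in r.spot_point(l,c)[:1]: print(c,l,d["conf"],w(c,d["at"]))
E
```

```text
[ 0.438  -0.2119  0.0298] [-0.2771  0.2871  0.7108  2.0531 -0.2404  0.8815  0.5987] [-0.6163 -2.2642  3.1368] [-0.6795 -0.052  -0.0384]
scene bridge 0.83 [ 0.4445 -0.3015  0.0203]
scene knob_grip 0.84 [ 0.4428 -0.2979  0.103 ]
scene gauge_grip 0.71 [ 0.4394 -0.2145  0.0404]
top gauge_grip 0.52 [ 0.4693 -0.4697  0.0142]
```

View pics/t2c.png

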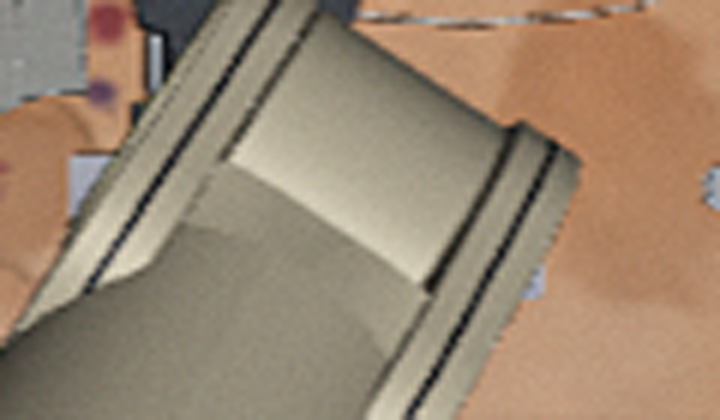

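The top view is blocked by the wrist, with only bits of the bed visible near (540,285). The state puts the grip at about −0.089 m in the bridge frame, which is about 2.3 cm through. I'll take a baseline pull of the free gauge.

Emit:
arm_command(
  xyz=[
    [0, 0.0005, 0],
    [0, 0.001, 0],
    [0, 0.0015, 0],
    [0, 0.002, 0],
  ],
  rot=[
    [0, 0, 0],
    [0, 0, 0],
    [0, 0, 0],
    [0, 0, 0],
  ],
)

```text
time: 5.22
ee_pos: [0.438, -0.209, 0.0297]
eef_rot: [0.696, 0.718, -0.0, 0.0]
ft_force: [0.9, -3.5, 5.2]
width: 0.0222
grip_force: 19.9
```

Emit:
arm_command(
  xyz=[
    [0, 0, 0],
    [0, 0, 0],
    [0, 0, 0.02],
    [0, 0, 0.055],
    [0, 0, 0.09],
    [0, -0.015, 0.11],
    [0.001, -0.035, 0.11],
    [0.002, -0.055, 0.11],
    [0.003, -0.075, 0.11],
    [0.004, -0.0915, 0.11],
    [0.004, -0.0925, 0.11],
    [0.004, -0.0925, 0.11],
    [0.004, -0.0925, 0.085],
    [0.004, -0.0925, 0.065],
    [0.004, -0.0925, 0.056],
    [0.004, -0.0925, 0.056],
  ],
  rot=[
    [0, 0, 0],
    [0, 0, 0],
    [0, 0, 0],
    [0, 0, 0],
    [0, 0, 0],
    [0, 0, -0.12],
    [0, 0, -0.24],
    [0, 0, -0.36],
    [0, 0, -0.48],
    [0, 0, -0.6],
    [0, 0, -0.72],
    [0, 0, -0.84],
    [0, 0, -0.93],
    [0, 0, -0.93],
    [0, 0, -0.93],
    [0, 0, -0.93],
  ],
  grip=0.6,
)

```text
time: 6.55
ee_pos: [0.4405, -0.2999, 0.0834]
eef_rot: [0.944, 0.331, -0.002, -0.001]
ft_force: [-0.8, 0.7, 0.1]
width: 0.0524
grip_force: 0.0
```

```bash
python3 - <<'E'
from h import *
im=snap("scene","s3.png")
cv2.imwrite("pics/s3c.png",cv2.resize(im[150:280,270:470,::-1],None,fx=4,fy=4,interpolation=cv2.INTER_CUBIC))
s=r.read_state();print(s["ee_pos"],s["joint_positions"],s["ft_force"],s["torque"])
E
```

```text
[ 0.44121675 -0.30060394  0.08493394] [-0.24546129  0.35599227  0.89664387  1.8972326  -0.32011264  1.04160214
 -0.111487  ] [0.2615626  0.26046169 0.99273229] [-0.09842218  0.1275467  -0.02041576]
```

View pics/s3c.png

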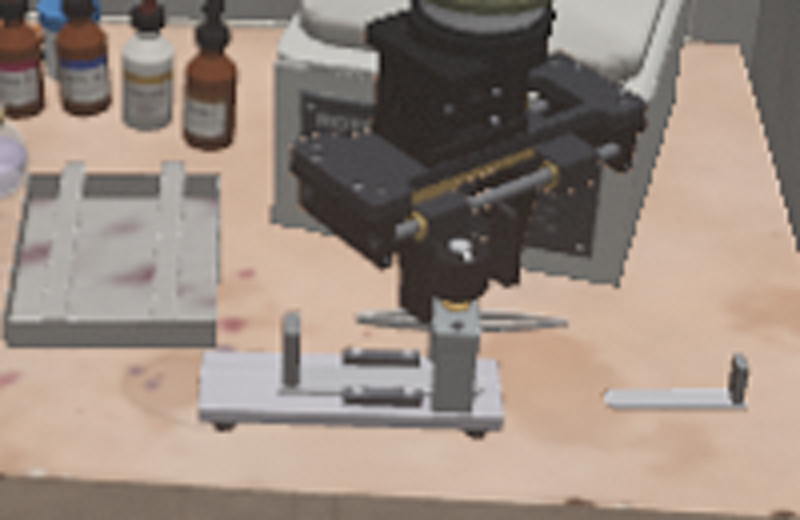

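The fingers straddle the knob at about (455,265), clear of the centrifuge. The gauge's tip shows just past the bridge at (480,393). I'm closing on the knob, then turning −1.24 rad.

Emit:
arm_command(
  xyz=[
    [0, 0, 0],
    [0, 0, 0],
    [0, 0, 0],
    [0, 0, 0],
    [0, 0, 0],
  ],
  rot=[
    [0, 0, 0],
    [0, 0, 0],
    [0, 0, 0],
    [0, 0, 0],
    [0, 0, 0],
  ],
  grip=0.2,
  squeeze=25,
)

```text
time: 7.02
ee_pos: [0.4415, -0.3001, 0.0861]
eef_rot: [0.944, 0.33, 0.0, -0.001]
ft_force: [-5.9, 6.3, 9.0]
width: 0.0331
grip_force: 25.0
```

Emit:
arm_command(
  xyz=[
    [-0.001, 0.0015, 0.0005],
    [-0.001, 0.002, 0.001],
    [-0.001, 0.002, 0.001],
    [-0.001, 0.002, 0.001],
    [-0.001, 0.002, 0.001],
    [-0.001, 0.002, 0.001],
    [-0.001, 0.002, 0.001],
    [-0.001, 0.002, 0.001],
    [-0.001, 0.002, 0.001],
    [-0.001, 0.002, 0.001],
    [-0.001, 0.002, 0.001],
    [-0.001, 0.002, 0.001],
    [-0.001, 0.002, 0.001],
    [-0.001, 0.002, 0.001],
  ],
  rot=[
    [0, 0, 0],
    [0, 0, -0.1],
    [0, 0, -0.21],
    [0, 0, -0.32],
    [0, 0, -0.43],
    [0, 0, -0.54],
    [0, 0, -0.65],
    [0, 0, -0.76],
    [0, 0, -0.87],
    [0, 0, -0.98],
    [0, 0, -1.08],
    [0, 0, -1.18],
    [0, 0, -1.24],
    [0, 0, -1.24],
  ],
)

```text
time: 8.18
ee_pos: [0.4413, -0.2974, 0.0862]
eef_rot: [0.96, -0.281, -0.001, -0.001]
ft_force: [0.0, 4.5, -1.7]
width: 0.0331
grip_force: 25.0
```

Emit:
arm_command(
  xyz=[
    [0, 0, 0],
    [0, 0, 0.002],
    [0, 0, 0.025],
    [0, 0, 0.05],
    [0, 0.005, 0.055],
    [0, 0.01, 0.055],
    [0, 0.02, 0.055],
    [0, 0.03, 0.055],
    [-0.001, 0.04, 0.055],
    [-0.001, 0.05, 0.055],
    [-0.002, 0.06, 0.055],
    [-0.002, 0.07, 0.055],
    [-0.003, 0.08, 0.055],
    [-0.003, 0.0905, 0.055],
    [-0.003, 0.0905, 0.055],
    [-0.003, 0.0905, 0.055],
    [-0.003, 0.0905, 0.045],
    [-0.003, 0.0905, 0.02],
    [-0.003, 0.0905, 0.0],
    [-0.003, 0.0905, -0.02],
  ],
  rot=[
    [0, 0, 0],
    [0, 0, 0],
    [0, 0, 0],
    [0, 0, 0.12],
    [0, 0, 0.24],
    [0, 0, 0.36],
    [0, 0, 0.48],
    [0, 0, 0.6],
    [0, 0, 0.72],
    [0, 0, 0.84],
    [0, 0, 0.96],
    [0, 0, 1.08],
    [0, 0, 1.2],
    [0, 0, 1.32],
    [0, 0, 1.44],
    [0, 0, 1.56],
    [0, 0, 1.68],
    [0, 0, 1.8],
    [0, 0, 1.92],
    [0, 0, 2.04],
  ],
  grip=0.6,
)

```text
time: 9.85
ee_pos: [0.4382, -0.2091, 0.0661]
eef_rot: [0.739, 0.674, 0.0, 0.001]
ft_force: [0.1, 1.0, -0.3]
width: 0.0518
grip_force: 0.0
```

Emit:
arm_command(
  xyz=[
    [0, 0, -0.01],
    [0, 0, -0.025],
    [0, 0, -0.036],
    [0, 0, -0.036],
  ],
  rot=[
    [0, 0, 0.12],
    [0, 0, 0.13],
    [0, 0, 0.13],
    [0, 0, 0.13],
  ],
)

```text
time: 10.18
ee_pos: [0.4369, -0.2087, 0.0292]
eef_rot: [0.696, 0.718, -0.001, -0.001]
ft_force: [-0.5, -0.6, -0.7]
width: 0.052
grip_force: 0.0
```

Emit:
arm_command(
  xyz=[
    [0, 0, 0],
    [0, 0, 0],
    [0, 0, 0],
    [0, 0, 0],
    [0, 0, 0],
  ],
  rot=[
    [0, 0, 0],
    [0, 0, 0],
    [0, 0, 0],
    [0, 0, 0],
    [0, 0, 0],
  ],
  grip=0.15,
  squeeze=20,
)

```text
time: 10.6
ee_pos: [0.4383, -0.2086, 0.0311]
eef_rot: [0.696, 0.718, 0.0, 0.0]
ft_force: [0.3, -0.7, 1.0]
width: 0.0269
grip_force: 0.0
```

Emit:
arm_command(
  xyz=[
    [0, 0.0005, 0],
    [0, 0.001, 0],
    [0, 0.0015, 0],
    [0, 0.002, 0],
    [0, 0.0025, 0],
    [0, 0.003, 0],
  ],
  rot=[
    [0, 0, 0],
    [0, 0, 0],
    [0, 0, 0],
    [0, 0, 0],
    [0, 0, 0],
    [0, 0, 0],
  ],
)

```text
time: 11.1
ee_pos: [0.4383, -0.2061, 0.0309]
eef_rot: [0.696, 0.718, 0.0, 0.001]
ft_force: [-0.4, -3.7, 6.4]
width: 0.0221
grip_force: 19.9
```

Emit:
arm_command(
  xyz=[
    [0, 0, 0.0006],
    [0, 0, 0.0006],
  ],
  rot=[
    [0, 0, 0],
    [0, 0, 0],
  ],
)

```text
time: 11.27
ee_pos: [0.4376, -0.205, 0.0309]
eef_rot: [0.696, 0.718, 0.0, -0.001]
ft_force: [-1.1, -0.1, 2.4]
width: 0.0217
grip_force: 19.9
```

Emit:
arm_command(
  xyz=[
    [0, 0.0005, 0],
    [0, 0.001, 0],
    [0, 0.0015, 0],
    [0, 0.002, 0],
  ],
  rot=[
    [0, 0, 0],
    [0, 0, 0],
    [0, 0, 0],
    [0, 0, 0],
  ],
)

```text
time: 11.6
ee_pos: [0.4377, -0.2033, 0.031]
eef_rot: [0.696, 0.718, 0.0, -0.0]
ft_force: [-0.1, -0.8, -2.1]
width: 0.0216
grip_force: 19.9
```

Free at −1.24 rad. I'll push back in and turn a further −0.4.

Emit:
arm_command(
  xyz=[
    [0, -0.002, 0],
    [0, -0.004, 0],
    [0, -0.006, 0],
    [0, -0.006, 0],
  ],
  rot=[
    [0, 0, 0],
    [0, 0, 0],
    [0, 0, 0],
    [0, 0, 0],
  ],
)

```text
time: 11.93
ee_pos: [0.4378, -0.2102, 0.0312]
eef_rot: [0.696, 0.718, -0.0, 0.0]
ft_force: [0.3, 0.4, -1.4]
width: 0.0214
grip_force: 19.9
```

Emit:
arm_command(
  xyz=[
    [0, 0, 0],
    [0, 0, 0],
    [0, 0, 0.025],
    [0, 0, 0.06],
    [0, 0, 0.09],
    [0, -0.015, 0.11],
    [0.001, -0.035, 0.11],
    [0.002, -0.055, 0.11],
    [0.003, -0.075, 0.11],
    [0.003, -0.0885, 0.11],
    [0.003, -0.0885, 0.11],
    [0.003, -0.0885, 0.105],
    [0.003, -0.0885, 0.085],
    [0.003, -0.0885, 0.065],
    [0.003, -0.0885, 0.056],
    [0.003, -0.0885, 0.056],
  ],
  rot=[
    [0, 0, 0],
    [0, 0, 0],
    [0, 0, 0],
    [0, 0, 0],
    [0, 0, -0.12],
    [0, 0, -0.24],
    [0, 0, -0.36],
    [0, 0, -0.48],
    [0, 0, -0.6],
    [0, 0, -0.72],
    [0, 0, -0.84],
    [0, 0, -0.95],
    [0, 0, -1.0],
    [0, 0, -1.0],
    [0, 0, -1.0],
    [0, 0, -1.0],
  ],
  grip=0.6,
)

```text
time: 13.27
ee_pos: [0.4399, -0.2974, 0.0856]
eef_rot: [0.955, 0.297, -0.001, -0.001]
ft_force: [0.6, 0.9, 1.0]
width: 0.0524
grip_force: 0.0
```

Emit:
arm_command(
  xyz=[
    [0, 0, 0],
    [0, 0, 0],
    [0, 0, 0],
    [0, 0, 0],
    [0, 0, 0],
    [0, 0, 0.0005],
  ],
  rot=[
    [0, 0, 0],
    [0, 0, 0],
    [0, 0, 0],
    [0, 0, 0],
    [0, 0, 0],
    [0, 0, 0],
  ],
  grip=0.2,
  squeeze=25,
)

```text
time: 13.77
ee_pos: [0.4421, -0.2993, 0.0884]
eef_rot: [0.955, 0.297, 0.001, 0.002]
ft_force: [7.0, -7.7, -15.1]
width: 0.0332
grip_force: 25.0
```

Emit:
arm_command(
  xyz=[
    [0, 0, 0],
    [0, 0, 0],
    [0, 0, 0],
    [0, 0, 0],
    [0, 0, 0],
  ],
  rot=[
    [0, 0, -0.1],
    [0, 0, -0.2],
    [0, 0, -0.3],
    [0, 0, -0.4],
    [0, 0, -0.4],
  ],
)

```text
time: 14.18
ee_pos: [0.4419, -0.2988, 0.0883]
eef_rot: [0.995, 0.098, 0.001, 0.001]
ft_force: [3.4, -2.9, -5.1]
width: 0.0333
grip_force: 25.0
```

Emit:
arm_command(
  xyz=[
    [0, 0, 0],
    [0, 0, 0.002],
    [0, 0, 0.025],
    [0, 0, 0.05],
    [0, 0.015, 0.05],
    [0, 0.03, 0.05],
    [-0.001, 0.045, 0.05],
    [-0.002, 0.06, 0.05],
    [-0.003, 0.075, 0.05],
    [-0.003, 0.0885, 0.05],
    [-0.003, 0.0885, 0.045],
    [-0.003, 0.0885, 0.03],
    [-0.003, 0.0885, 0.005],
    [-0.003, 0.0885, -0.02],
    [-0.003, 0.0885, -0.045],
    [-0.003, 0.0885, -0.0565],
    [-0.003, 0.0885, -0.0565],
  ],
  rot=[
    [0, 0, 0],
    [0, 0, 0],
    [0, 0, 0.1],
    [0, 0, 0.22],
    [0, 0, 0.34],
    [0, 0, 0.46],
    [0, 0, 0.58],
    [0, 0, 0.7],
    [0, 0, 0.82],
    [0, 0, 0.94],
    [0, 0, 1.06],
    [0, 0, 1.18],
    [0, 0, 1.3],
    [0, 0, 1.4],
    [0, 0, 1.4],
    [0, 0, 1.4],
    [0, 0, 1.4],
  ],
  grip=0.6,
)

```text
time: 15.6
ee_pos: [0.4362, -0.2092, 0.0293]
eef_rot: [0.696, 0.718, -0.001, -0.002]
ft_force: [-0.9, -0.6, 0.4]
width: 0.0522
grip_force: 0.0
```

Emit:
arm_command(
  xyz=[
    [0, 0, 0],
    [0, 0, 0],
    [0, 0, 0],
    [0, 0, 0],
    [0, 0, 0],
    [0, 0, 0],
    [0, 0, 0],
  ],
  rot=[
    [0, 0, 0],
    [0, 0, 0],
    [0, 0, 0],
    [0, 0, 0],
    [0, 0, 0],
    [0, 0, 0],
    [0, 0, 0],
  ],
  grip=0.15,
  squeeze=20,
)

```text
time: 16.18
ee_pos: [0.4383, -0.2095, 0.0316]
eef_rot: [0.696, 0.718, 0.0, 0.0]
ft_force: [-0.7, 1.4, 6.5]
width: 0.022
grip_force: 20.0
```

Emit:
arm_command(
  xyz=[
    [0, 0.0005, 0],
    [0, 0.001, 0],
    [0, 0.0015, 0],
    [0, 0.002, 0],
    [0, 0.0025, 0],
    [0, 0.003, 0],
  ],
  rot=[
    [0, 0, 0],
    [0, 0, 0],
    [0, 0, 0],
    [0, 0, 0],
    [0, 0, 0],
    [0, 0, 0],
  ],
)

```text
time: 16.68
ee_pos: [0.4384, -0.2076, 0.0316]
eef_rot: [0.696, 0.718, 0.0, 0.001]
ft_force: [0.3, -4.5, 5.6]
width: 0.0216
grip_force: 20.0
```

Emit:
arm_command(
  xyz=[
    [0, 0, 0.0006],
    [0, 0.0003, 0.0006],
    [0, 0.0008, 0.0006],
    [0, 0.0013, 0.0006],
    [0, 0.0018, 0.0006],
    [0, 0.0023, 0.0006],
  ],
  rot=[
    [0, 0, 0],
    [0, 0, 0],
    [0, 0, 0],
    [0, 0, 0],
    [0, 0, 0],
    [0, 0, 0],
  ],
)

```text
time: 17.18
ee_pos: [0.4378, -0.2041, 0.0317]
eef_rot: [0.696, 0.718, 0.0, -0.0]
ft_force: [0.7, -1.3, 0.8]
width: 0.0216
grip_force: 20.0
```

```bash
python3 -c "
from h import *
for i in range(3):
    s=r.read_state();print(np.round(s['ft_force'],2),np.round(s['torque'],3));r.camera('top')"
```

```text
[ 0.74 -1.27  0.79] [-0.241  0.017  0.001]
[ 0.11 -0.36  0.18] [-0.142  0.02   0.038]
[-0.34 -1.42  0.5 ] [-0.158  0.006  0.01 ]
```

Still free at −1.64. I'll push back and turn another −0.4.

Emit:
arm_command(
  xyz=[
    [0, -0.002, 0],
    [0, -0.004, 0],
    [0, -0.0058, 0],
    [0, -0.0058, 0],
  ],
  rot=[
    [0, 0, 0],
    [0, 0, 0],
    [0, 0, 0],
    [0, 0, 0],
  ],
)

```text
time: 17.67
ee_pos: [0.438, -0.2106, 0.0318]
eef_rot: [0.696, 0.718, 0.0, 0.0]
ft_force: [1.2, -0.5, -0.9]
width: 0.0219
grip_force: 20.0
```

Emit:
arm_command(
  xyz=[
    [0, 0, 0],
    [0, 0, 0],
    [0, 0, 0.025],
    [0, 0, 0.06],
    [0, 0, 0.09],
    [0, -0.015, 0.11],
    [0.001, -0.035, 0.11],
    [0.002, -0.055, 0.11],
    [0.003, -0.075, 0.11],
    [0.0035, -0.0885, 0.11],
    [0.0035, -0.0885, 0.11],
    [0.0035, -0.0885, 0.105],
    [0.0035, -0.0885, 0.085],
    [0.0035, -0.0885, 0.065],
    [0.0035, -0.0885, 0.056],
    [0.0035, -0.0885, 0.056],
  ],
  rot=[
    [0, 0, 0],
    [0, 0, 0],
    [0, 0, 0],
    [0, 0, 0],
    [0, 0, -0.12],
    [0, 0, -0.24],
    [0, 0, -0.36],
    [0, 0, -0.48],
    [0, 0, -0.6],
    [0, 0, -0.72],
    [0, 0, -0.84],
    [0, 0, -0.95],
    [0, 0, -1.0],
    [0, 0, -1.0],
    [0, 0, -1.0],
    [0, 0, -1.0],
  ],
  grip=0.6,
)

```text
time: 19.0
ee_pos: [0.4403, -0.298, 0.0861]
eef_rot: [0.955, 0.297, -0.001, -0.001]
ft_force: [-0.7, 0.5, 0.6]
width: 0.0523
grip_force: 0.0
```

Emit:
arm_command(
  xyz=[
    [0, 0, 0],
    [0, 0, 0],
    [0, 0, 0],
    [0, 0, 0],
    [0, 0, 0],
    [0, 0, 0],
    [0, 0, 0],
    [0, 0, 0],
    [0, 0, 0],
    [0, 0, 0],
    [0, 0, 0],
  ],
  rot=[
    [0, 0, 0],
    [0, 0, 0],
    [0, 0, 0],
    [0, 0, 0],
    [0, 0, 0],
    [0, 0, 0],
    [0, 0, -0.1],
    [0, 0, -0.2],
    [0, 0, -0.3],
    [0, 0, -0.4],
    [0, 0, -0.4],
  ],
  grip=0.2,
  squeeze=25,
)

```text
time: 19.92
ee_pos: [0.442, -0.2989, 0.0886]
eef_rot: [0.995, 0.098, 0.0, 0.0]
ft_force: [-0.5, 0.8, 9.2]
width: 0.0333
grip_force: 25.0
```

Emit:
arm_command(
  xyz=[
    [0, 0, 0],
    [0, 0, 0.002],
    [0, 0, 0.025],
    [0, 0, 0.05],
    [0, 0.015, 0.05],
    [0, 0.03, 0.05],
    [-0.001, 0.045, 0.05],
    [-0.002, 0.06, 0.05],
    [-0.003, 0.075, 0.05],
    [-0.0035, 0.0885, 0.05],
    [-0.0035, 0.0885, 0.045],
    [-0.0035, 0.0885, 0.03],
    [-0.0035, 0.0885, 0.005],
    [-0.0035, 0.0885, -0.02],
    [-0.0035, 0.0885, -0.045],
    [-0.0035, 0.0885, -0.056],
    [-0.0035, 0.0885, -0.056],
  ],
  rot=[
    [0, 0, 0],
    [0, 0, 0],
    [0, 0, 0.1],
    [0, 0, 0.22],
    [0, 0, 0.34],
    [0, 0, 0.46],
    [0, 0, 0.58],
    [0, 0, 0.7],
    [0, 0, 0.82],
    [0, 0, 0.94],
    [0, 0, 1.06],
    [0, 0, 1.18],
    [0, 0, 1.3],
    [0, 0, 1.4],
    [0, 0, 1.4],
    [0, 0, 1.4],
    [0, 0, 1.4],
  ],
  grip=0.6,
)

```text
time: 21.33
ee_pos: [0.4361, -0.2098, 0.03]
eef_rot: [0.696, 0.718, -0.001, -0.002]
ft_force: [0.1, 0.9, -0.1]
width: 0.0521
grip_force: 0.0
```

Emit:
arm_command(
  xyz=[
    [0, 0, 0],
    [0, 0, 0],
    [0, 0, 0],
    [0, 0, 0],
    [0, 0, 0],
    [0, 0, 0],
    [0, 0, 0.0006],
  ],
  rot=[
    [0, 0, 0],
    [0, 0, 0],
    [0, 0, 0],
    [0, 0, 0],
    [0, 0, 0],
    [0, 0, 0],
    [0, 0, 0],
  ],
  grip=0.15,
  squeeze=20,
)

```text
time: 21.92
ee_pos: [0.4381, -0.21, 0.0326]
eef_rot: [0.696, 0.718, 0.0, 0.0]
ft_force: [1.1, 0.2, -2.2]
width: 0.0217
grip_force: 20.0
```

Emit:
arm_command(
  xyz=[
    [0, 0.0005, 0],
    [0, 0.001, 0],
    [0, 0.0015, 0],
    [0, 0.002, 0],
    [0, 0.0025, 0],
    [0, 0.003, 0],
  ],
  rot=[
    [0, 0, 0],
    [0, 0, 0],
    [0, 0, 0],
    [0, 0, 0],
    [0, 0, 0],
    [0, 0, 0],
  ],
)

```text
time: 22.42
ee_pos: [0.438, -0.2071, 0.0324]
eef_rot: [0.696, 0.718, 0.0, 0.0]
ft_force: [2.2, -0.1, -0.4]
width: 0.0217
grip_force: 20.0
```

Free at −2.04. Repeating with −0.4.

Emit:
arm_command(
  xyz=[
    [0, -0.0015, 0],
    [0, -0.003, 0],
    [0, -0.003, 0],
  ],
  rot=[
    [0, 0, 0],
    [0, 0, 0],
    [0, 0, 0],
  ],
)

```text
time: 22.67
ee_pos: [0.4381, -0.2102, 0.0324]
eef_rot: [0.696, 0.718, 0.0, 0.0]
ft_force: [2.6, 1.3, -1.2]
width: 0.0218
grip_force: 20.0
```

Emit:
arm_command(
  xyz=[
    [0, 0, 0],
    [0, 0, 0],
    [0, 0, 0.025],
    [0, 0, 0.06],
    [0, 0, 0.09],
    [0, -0.015, 0.11],
    [0.001, -0.035, 0.11],
    [0.002, -0.055, 0.11],
    [0.003, -0.075, 0.11],
    [0.0035, -0.0885, 0.11],
    [0.0035, -0.0885, 0.11],
    [0.0035, -0.0885, 0.105],
    [0.0035, -0.0885, 0.085],
    [0.0035, -0.0885, 0.065],
    [0.0035, -0.0885, 0.0555],
    [0.0035, -0.0885, 0.0555],
  ],
  rot=[
    [0, 0, 0],
    [0, 0, 0],
    [0, 0, 0],
    [0, 0, 0],
    [0, 0, -0.12],
    [0, 0, -0.24],
    [0, 0, -0.36],
    [0, 0, -0.48],
    [0, 0, -0.6],
    [0, 0, -0.72],
    [0, 0, -0.84],
    [0, 0, -0.95],
    [0, 0, -1.0],
    [0, 0, -1.0],
    [0, 0, -1.0],
    [0, 0, -1.0],
  ],
  grip=0.6,
)

```text
time: 24.0
ee_pos: [0.4401, -0.2981, 0.0862]
eef_rot: [0.955, 0.297, -0.001, -0.001]
ft_force: [0.5, -0.5, -0.3]
width: 0.0524
grip_force: 0.0
```

Emit:
arm_command(
  xyz=[
    [0, 0, 0],
    [0, 0, 0],
    [0, 0, 0],
    [0, 0, 0],
    [0, 0, 0],
    [0, 0, 0],
    [0, 0, 0],
    [0, 0, 0],
    [0, 0, 0],
    [0, 0, 0],
    [0, 0, 0],
  ],
  rot=[
    [0, 0, 0],
    [0, 0, 0],
    [0, 0, 0],
    [0, 0, 0],
    [0, 0, 0],
    [0, 0, 0],
    [0, 0, -0.1],
    [0, 0, -0.2],
    [0, 0, -0.3],
    [0, 0, -0.4],
    [0, 0, -0.4],
  ],
  grip=0.2,
  squeeze=25,
)

```text
time: 24.92
ee_pos: [0.442, -0.2989, 0.0887]
eef_rot: [0.995, 0.098, 0.0, 0.0]
ft_force: [0.2, 1.3, 9.4]
width: 0.0332
grip_force: 25.0
```

Emit:
arm_command(
  xyz=[
    [0, 0, 0],
    [0, 0, 0.002],
    [0, 0, 0.025],
    [0, 0, 0.05],
    [0, 0.015, 0.05],
    [0, 0.03, 0.05],
    [-0.001, 0.045, 0.05],
    [-0.002, 0.06, 0.05],
    [-0.003, 0.075, 0.05],
    [-0.0035, 0.0885, 0.05],
    [-0.0035, 0.0885, 0.045],
    [-0.0035, 0.0885, 0.03],
    [-0.0035, 0.0885, 0.005],
    [-0.0035, 0.0885, -0.02],
    [-0.0035, 0.0885, -0.045],
    [-0.0035, 0.0885, -0.056],
    [-0.0035, 0.0885, -0.056],
  ],
  rot=[
    [0, 0, 0],
    [0, 0, 0],
    [0, 0, 0.1],
    [0, 0, 0.22],
    [0, 0, 0.34],
    [0, 0, 0.46],
    [0, 0, 0.58],
    [0, 0, 0.7],
    [0, 0, 0.82],
    [0, 0, 0.94],
    [0, 0, 1.06],
    [0, 0, 1.18],
    [0, 0, 1.3],
    [0, 0, 1.4],
    [0, 0, 1.4],
    [0, 0, 1.4],
    [0, 0, 1.4],
  ],
  grip=0.6,
)

```text
time: 26.33
ee_pos: [0.4361, -0.2098, 0.0301]
eef_rot: [0.696, 0.718, -0.001, -0.002]
ft_force: [-0.5, -0.4, 1.1]
width: 0.0525
grip_force: 0.0
```

Emit:
arm_command(
  xyz=[
    [0, 0, 0],
    [0, 0, 0],
    [0, 0, 0],
    [0, 0, 0],
    [0, 0, 0],
    [0, 0, 0],
    [0, 0, 0.0006],
  ],
  rot=[
    [0, 0, 0],
    [0, 0, 0],
    [0, 0, 0],
    [0, 0, 0],
    [0, 0, 0],
    [0, 0, 0],
    [0, 0, 0],
  ],
  grip=0.15,
  squeeze=20,
)

```text
time: 26.92
ee_pos: [0.4381, -0.21, 0.0327]
eef_rot: [0.696, 0.718, 0.0, 0.0]
ft_force: [1.4, -0.1, -2.2]
width: 0.0216
grip_force: 20.0
```

Emit:
arm_command(
  xyz=[
    [0, 0.0005, 0],
    [0, 0.001, 0],
    [0, 0.0015, 0],
    [0, 0.002, 0],
    [0, 0.0025, 0],
    [0, 0.003, 0],
  ],
  rot=[
    [0, 0, 0],
    [0, 0, 0],
    [0, 0, 0],
    [0, 0, 0],
    [0, 0, 0],
    [0, 0, 0],
  ],
)

```text
time: 27.42
ee_pos: [0.438, -0.2071, 0.0325]
eef_rot: [0.696, 0.718, 0.0, 0.0]
ft_force: [1.9, -1.4, -1.3]
width: 0.0218
grip_force: 20.0
```

```bash
cat > f.py <<'E'
from h import *
F=[]
for i in range(4):
    F.append(r.read_state()['ft_force']);r.camera('top')
print(np.round(np.mean(F,0),2),np.round(np.array(F)[:,1],2))
E
python3 f.py
```

```text
[ 1.77 -0.93 -0.94] [-1.44 -1.17 -0.29 -0.8 ]
```

Emit:
arm_command(
  xyz=[
    [0, 0.0007, 0],
    [0, 0.0014, 0],
    [0, 0.002, 0],
  ],
  rot=[
    [0, 0, 0],
    [0, 0, 0],
    [0, 0, 0],
  ],
)

```text
time: 27.87
ee_pos: [0.4379, -0.2051, 0.0325]
eef_rot: [0.696, 0.718, 0.0, 0.0]
ft_force: [1.6, -0.8, -1.2]
width: 0.0223
grip_force: 20.0
```

Free at −2.44. Same cycle with −0.4.

Emit:
arm_command(
  xyz=[
    [0, -0.002, 0],
    [0, -0.004, 0],
    [0, -0.005, 0],
    [0, -0.005, 0],
  ],
  rot=[
    [0, 0, 0],
    [0, 0, 0],
    [0, 0, 0],
    [0, 0, 0],
  ],
)

```text
time: 28.2
ee_pos: [0.4381, -0.2102, 0.0325]
eef_rot: [0.696, 0.718, 0.0, 0.0]
ft_force: [2.5, 1.0, -1.7]
width: 0.0216
grip_force: 20.0
```

Emit:
arm_command(
  xyz=[
    [0, 0, 0],
    [0, 0, 0],
    [0, 0, 0.025],
    [0, 0, 0.06],
    [0, 0, 0.09],
    [0, -0.015, 0.11],
    [0.001, -0.035, 0.11],
    [0.002, -0.055, 0.11],
    [0.003, -0.075, 0.11],
    [0.0035, -0.0885, 0.11],
    [0.0035, -0.0885, 0.11],
    [0.0035, -0.0885, 0.105],
    [0.0035, -0.0885, 0.085],
    [0.0035, -0.0885, 0.065],
    [0.0035, -0.0885, 0.0555],
    [0.0035, -0.0885, 0.0555],
  ],
  rot=[
    [0, 0, 0],
    [0, 0, 0],
    [0, 0, 0],
    [0, 0, 0],
    [0, 0, -0.12],
    [0, 0, -0.24],
    [0, 0, -0.36],
    [0, 0, -0.48],
    [0, 0, -0.6],
    [0, 0, -0.72],
    [0, 0, -0.84],
    [0, 0, -0.95],
    [0, 0, -1.0],
    [0, 0, -1.0],
    [0, 0, -1.0],
    [0, 0, -1.0],
  ],
  grip=0.6,
)

```text
time: 29.53
ee_pos: [0.44, -0.2981, 0.0863]
eef_rot: [0.955, 0.297, -0.001, -0.001]
ft_force: [-0.3, -0.2, 0.3]
width: 0.0525
grip_force: 0.0
```

Emit:
arm_command(
  xyz=[
    [0, 0, 0],
    [0, 0, 0],
    [0, 0, 0],
    [0, 0, 0],
    [0, 0, 0],
    [0, 0, 0],
    [0, 0, 0],
    [0, 0, 0],
    [0, 0, 0],
    [0, 0, 0],
    [0, 0, 0],
  ],
  rot=[
    [0, 0, 0],
    [0, 0, 0],
    [0, 0, 0],
    [0, 0, 0],
    [0, 0, 0],
    [0, 0, 0],
    [0, 0, -0.1],
    [0, 0, -0.2],
    [0, 0, -0.3],
    [0, 0, -0.4],
    [0, 0, -0.4],
  ],
  grip=0.2,
  squeeze=25,
)

```text
time: 30.45
ee_pos: [0.442, -0.2989, 0.0888]
eef_rot: [0.995, 0.098, 0.0, 0.0]
ft_force: [0.5, 1.4, 9.4]
width: 0.0331
grip_force: 25.0
```

Emit:
arm_command(
  xyz=[
    [0, 0, 0],
    [0, 0, 0.002],
    [0, 0, 0.025],
    [0, 0, 0.05],
    [0, 0.015, 0.05],
    [0, 0.03, 0.05],
    [-0.001, 0.045, 0.05],
    [-0.002, 0.06, 0.05],
    [-0.003, 0.075, 0.05],
    [-0.0035, 0.0885, 0.05],
    [-0.0035, 0.0885, 0.045],
    [-0.0035, 0.0885, 0.03],
    [-0.0035, 0.0885, 0.005],
    [-0.0035, 0.0885, -0.02],
    [-0.0035, 0.0885, -0.045],
    [-0.0035, 0.0885, -0.056],
    [-0.0035, 0.0885, -0.056],
  ],
  rot=[
    [0, 0, 0],
    [0, 0, 0],
    [0, 0, 0.1],
    [0, 0, 0.22],
    [0, 0, 0.34],
    [0, 0, 0.46],
    [0, 0, 0.58],
    [0, 0, 0.7],
    [0, 0, 0.82],
    [0, 0, 0.94],
    [0, 0, 1.06],
    [0, 0, 1.18],
    [0, 0, 1.3],
    [0, 0, 1.4],
    [0, 0, 1.4],
    [0, 0, 1.4],
    [0, 0, 1.4],
  ],
  grip=0.6,
)

```text
time: 31.87
ee_pos: [0.4361, -0.2098, 0.0302]
eef_rot: [0.696, 0.718, -0.001, -0.002]
ft_force: [-0.9, -0.0, -0.6]
width: 0.0525
grip_force: 0.0
```

Emit:
arm_command(
  xyz=[
    [0, 0, 0],
    [0, 0, 0],
    [0, 0, 0],
    [0, 0, 0],
    [0, 0, 0],
    [0, 0, 0],
    [0, 0, 0.0006],
  ],
  rot=[
    [0, 0, 0],
    [0, 0, 0],
    [0, 0, 0],
    [0, 0, 0],
    [0, 0, 0],
    [0, 0, 0],
    [0, 0, 0],
  ],
  grip=0.15,
  squeeze=20,
)

```text
time: 32.45
ee_pos: [0.4381, -0.2101, 0.0328]
eef_rot: [0.696, 0.718, 0.0, 0.0]
ft_force: [1.5, -0.8, -1.5]
width: 0.0219
grip_force: 20.0
```

Emit:
arm_command(
  xyz=[
    [0, 0.0005, 0],
    [0, 0.001, 0],
    [0, 0.0015, 0],
    [0, 0.002, 0],
    [0, 0.0025, 0],
    [0, 0.003, 0],
  ],
  rot=[
    [0, 0, 0],
    [0, 0, 0],
    [0, 0, 0],
    [0, 0, 0],
    [0, 0, 0],
    [0, 0, 0],
  ],
)

```text
time: 32.95
ee_pos: [0.438, -0.2072, 0.0326]
eef_rot: [0.696, 0.718, 0.0, 0.0]
ft_force: [2.1, -2.0, -1.6]
width: 0.0219
grip_force: 20.0
```

```bash
python3 f.py
```

```text
[ 1.99 -1.53 -1.46] [-2.   -1.67 -1.5  -0.94]
```

About 1.5 N, barely above free, at −2.84. I'll take a smaller step of −0.3.

Emit:
arm_command(
  xyz=[
    [0, -0.0015, 0],
    [0, -0.003, 0],
    [0, -0.003, 0],
  ],
  rot=[
    [0, 0, 0],
    [0, 0, 0],
    [0, 0, 0],
  ],
)

```text
time: 33.4
ee_pos: [0.4381, -0.2098, 0.0326]
eef_rot: [0.696, 0.718, 0.0, -0.0]
ft_force: [1.7, 2.6, 0.1]
width: 0.0217
grip_force: 20.0
```

Emit:
arm_command(
  xyz=[
    [0, 0, 0],
    [0, 0, 0],
    [0, 0, 0.025],
    [0, 0, 0.06],
    [0, 0, 0.09],
    [0, -0.015, 0.11],
    [0.001, -0.035, 0.11],
    [0.002, -0.055, 0.11],
    [0.003, -0.075, 0.11],
    [0.0035, -0.0885, 0.11],
    [0.0035, -0.0885, 0.11],
    [0.0035, -0.0885, 0.105],
    [0.0035, -0.0885, 0.085],
    [0.0035, -0.0885, 0.065],
    [0.0035, -0.0885, 0.0555],
    [0.0035, -0.0885, 0.0555],
  ],
  rot=[
    [0, 0, 0],
    [0, 0, 0],
    [0, 0, 0],
    [0, 0, 0],
    [0, 0, -0.12],
    [0, 0, -0.24],
    [0, 0, -0.36],
    [0, 0, -0.48],
    [0, 0, -0.6],
    [0, 0, -0.72],
    [0, 0, -0.84],
    [0, 0, -0.95],
    [0, 0, -1.0],
    [0, 0, -1.0],
    [0, 0, -1.0],
    [0, 0, -1.0],
  ],
  grip=0.6,
)

```text
time: 34.73
ee_pos: [0.44, -0.2981, 0.0864]
eef_rot: [0.955, 0.297, -0.001, -0.001]
ft_force: [-0.4, 0.6, 0.0]
width: 0.0522
grip_force: 0.0
```

Emit:
arm_command(
  xyz=[
    [0, 0, 0],
    [0, 0, 0],
    [0, 0, 0],
    [0, 0, 0],
    [0, 0, 0],
    [0, 0, 0],
    [0, 0, 0],
    [0, 0, 0],
    [0, 0, 0],
    [0, 0, 0],
  ],
  rot=[
    [0, 0, 0],
    [0, 0, 0],
    [0, 0, 0],
    [0, 0, 0],
    [0, 0, 0],
    [0, 0, 0],
    [0, 0, -0.1],
    [0, 0, -0.2],
    [0, 0, -0.3],
    [0, 0, -0.3],
  ],
  grip=0.2,
  squeeze=25,
)

```text
time: 35.57
ee_pos: [0.442, -0.299, 0.0889]
eef_rot: [0.989, 0.148, 0.0, 0.0]
ft_force: [0.5, -0.7, 9.0]
width: 0.0331
grip_force: 25.0
```

Emit:
arm_command(
  xyz=[
    [0, 0, 0],
    [0, 0, 0.002],
    [0, 0, 0.025],
    [0, 0, 0.05],
    [0, 0.015, 0.05],
    [0, 0.03, 0.05],
    [-0.001, 0.045, 0.05],
    [-0.002, 0.06, 0.05],
    [-0.003, 0.075, 0.05],
    [-0.0035, 0.0885, 0.05],
    [-0.0035, 0.0885, 0.045],
    [-0.0035, 0.0885, 0.03],
    [-0.0035, 0.0885, 0.005],
    [-0.0035, 0.0885, -0.02],
    [-0.0035, 0.0885, -0.045],
    [-0.0035, 0.0885, -0.0563],
    [-0.0035, 0.0885, -0.0563],
  ],
  rot=[
    [0, 0, 0],
    [0, 0, 0],
    [0, 0, 0.1],
    [0, 0, 0.22],
    [0, 0, 0.34],
    [0, 0, 0.46],
    [0, 0, 0.58],
    [0, 0, 0.7],
    [0, 0, 0.82],
    [0, 0, 0.94],
    [0, 0, 1.06],
    [0, 0, 1.18],
    [0, 0, 1.3],
    [0, 0, 1.3],
    [0, 0, 1.3],
    [0, 0, 1.3],
    [0, 0, 1.3],
  ],
  grip=0.6,
)

```text
time: 36.98
ee_pos: [0.4361, -0.2097, 0.03]
eef_rot: [0.696, 0.718, -0.001, -0.002]
ft_force: [-1.1, -0.5, 0.6]
width: 0.0525
grip_force: 0.0
```

Emit:
arm_command(
  xyz=[
    [0, 0, 0],
    [0, 0, 0],
    [0, 0, 0],
    [0, 0, 0],
    [0, 0, 0],
    [0, 0, 0],
    [0, 0, 0.0005],
  ],
  rot=[
    [0, 0, 0],
    [0, 0, 0],
    [0, 0, 0],
    [0, 0, 0],
    [0, 0, 0],
    [0, 0, 0],
    [0, 0, 0],
  ],
  grip=0.15,
  squeeze=20,
)

```text
time: 37.57
ee_pos: [0.4381, -0.21, 0.0325]
eef_rot: [0.696, 0.718, 0.0, 0.0]
ft_force: [1.2, -0.9, -1.8]
width: 0.0215
grip_force: 20.0
```

Emit:
arm_command(
  xyz=[
    [0, 0.0005, 0],
    [0, 0.001, 0],
    [0, 0.0015, 0],
    [0, 0.002, 0],
    [0, 0.0025, 0],
    [0, 0.003, 0],
  ],
  rot=[
    [0, 0, 0],
    [0, 0, 0],
    [0, 0, 0],
    [0, 0, 0],
    [0, 0, 0],
    [0, 0, 0],
  ],
)

```text
time: 38.07
ee_pos: [0.4381, -0.2087, 0.0325]
eef_rot: [0.696, 0.718, -0.001, 0.001]
ft_force: [1.9, -7.7, -5.0]
width: 0.0216
grip_force: 20.0
```

```bash
python3 f.py
```

```text
[ 1.91 -7.04 -4.31] [-7.72 -7.69 -6.94 -5.83]
```

Emit:
arm_command(
  xyz=[
    [0, 0.0007, -0.0004],
    [0, 0.0014, -0.0004],
    [0, 0.002, -0.0004],
    [0, 0.0027, -0.0004],
  ],
  rot=[
    [0, 0, 0],
    [0, 0, 0],
    [0, 0, 0],
    [0, 0, 0],
  ],
)

```text
time: 38.6
ee_pos: [0.4381, -0.2064, 0.0323]
eef_rot: [0.696, 0.718, -0.001, 0.002]
ft_force: [0.5, -8.1, -2.0]
width: 0.0216
grip_force: 20.0
```

```bash
python3 f.py
```

```text
[ 1.17 -8.16 -1.47] [-8.14 -8.69 -7.65 -8.14]
```

Emit:
arm_command(
  xyz=[
    [0, 0.0007, 0],
    [0, 0.0014, 0],
    [0, 0.002, 0],
  ],
  rot=[
    [0, 0, 0],
    [0, 0, 0],
    [0, 0, 0],
  ],
)

```text
time: 39.05
ee_pos: [0.438, -0.2044, 0.0323]
eef_rot: [0.696, 0.718, -0.001, 0.001]
ft_force: [1.1, -8.8, -1.0]
width: 0.0218
grip_force: 20.0
```

```bash
python3 f.py
```

```text
[ 1.05 -7.94 -0.41] [-8.79 -7.42 -7.56 -8.01]
```

It now slides steadily at about 8 N, just over the window. I'll back off 0.14 rad and retest.

Emit:
arm_command(
  xyz=[
    [0, -0.0014, 0],
    [0, -0.0014, 0],
  ],
  rot=[
    [0, 0, 0],
    [0, 0, 0],
  ],
)

```text
time: 39.42
ee_pos: [0.4381, -0.2044, 0.0323]
eef_rot: [0.696, 0.718, 0.0, 0.0]
ft_force: [-1.4, -1.2, 5.4]
width: 0.0219
grip_force: 20.0
```

Emit:
arm_command(
  xyz=[
    [0, 0, 0],
    [0, 0, 0],
    [0, 0, 0.025],
    [0, 0, 0.06],
    [0, 0, 0.09],
    [0, -0.015, 0.11],
    [0.001, -0.035, 0.11],
    [0.002, -0.055, 0.11],
    [0.003, -0.075, 0.11],
    [0.0035, -0.0948, 0.11],
    [0.0035, -0.0948, 0.11],
    [0.0035, -0.0948, 0.105],
    [0.0035, -0.0948, 0.085],
    [0.0035, -0.0948, 0.065],
    [0.0035, -0.0948, 0.056],
    [0.0035, -0.0948, 0.056],
  ],
  rot=[
    [0, 0, 0],
    [0, 0, 0],
    [0, 0, 0],
    [0, 0, 0],
    [0, 0, -0.12],
    [0, 0, -0.24],
    [0, 0, -0.36],
    [0, 0, -0.48],
    [0, 0, -0.6],
    [0, 0, -0.72],
    [0, 0, -0.84],
    [0, 0, -0.95],
    [0, 0, -1.0],
    [0, 0, -1.0],
    [0, 0, -1.0],
    [0, 0, -1.0],
  ],
  grip=0.6,
)

```text
time: 40.75
ee_pos: [0.4403, -0.2977, 0.0861]
eef_rot: [0.955, 0.297, -0.001, -0.001]
ft_force: [-0.3, -0.5, 0.7]
width: 0.0523
grip_force: 0.0
```

Emit:
arm_command(
  xyz=[
    [0, 0, 0],
    [0, 0, 0],
    [0, 0, 0],
    [0, 0, 0],
    [0, 0, 0],
    [0, 0, 0],
    [0, 0, 0],
    [0, 0, 0],
    [0, 0, 0],
  ],
  rot=[
    [0, 0, 0],
    [0, 0, 0],
    [0, 0, 0],
    [0, 0, 0],
    [0, 0, 0],
    [0, 0, 0],
    [0, 0, 0.07],
    [0, 0, 0.14],
    [0, 0, 0.14],
  ],
  grip=0.2,
  squeeze=25,
)

```text
time: 41.5
ee_pos: [0.4424, -0.2994, 0.0887]
eef_rot: [0.931, 0.364, 0.001, 0.001]
ft_force: [3.5, -4.7, 4.4]
width: 0.0334
grip_force: 25.0
```

Emit:
arm_command(
  xyz=[
    [0, 0, 0],
    [0, 0, 0.002],
    [0, 0, 0.025],
    [0, 0, 0.05],
    [0, 0.015, 0.05],
    [0, 0.03, 0.05],
    [-0.001, 0.045, 0.05],
    [-0.002, 0.06, 0.05],
    [-0.003, 0.075, 0.05],
    [-0.0035, 0.09, 0.05],
    [-0.0035, 0.0946, 0.045],
    [-0.0035, 0.0946, 0.03],
    [-0.0035, 0.0946, 0.005],
    [-0.0035, 0.0946, -0.02],
    [-0.0035, 0.0946, -0.045],
    [-0.0035, 0.0946, -0.056],
    [-0.0035, 0.0946, -0.056],
  ],
  rot=[
    [0, 0, 0],
    [0, 0, 0],
    [0, 0, 0.1],
    [0, 0, 0.22],
    [0, 0, 0.34],
    [0, 0, 0.46],
    [0, 0, 0.58],
    [0, 0, 0.7],
    [0, 0, 0.82],
    [0, 0, 0.86],
    [0, 0, 0.86],
    [0, 0, 0.86],
    [0, 0, 0.86],
    [0, 0, 0.86],
    [0, 0, 0.86],
    [0, 0, 0.86],
    [0, 0, 0.86],
  ],
  grip=0.6,
)

```text
time: 42.92
ee_pos: [0.4357, -0.2042, 0.0296]
eef_rot: [0.697, 0.717, -0.002, -0.002]
ft_force: [-0.5, 0.1, 0.9]
width: 0.0521
grip_force: 0.0
```

Emit:
arm_command(
  xyz=[
    [0, 0, 0],
    [0, 0, 0],
    [0, 0, 0],
    [0, 0, 0],
    [0, 0, 0],
    [0, 0, 0],
    [0, 0, 0.0003],
  ],
  rot=[
    [0, 0, 0],
    [0, 0, 0],
    [0, 0, 0],
    [0, 0, 0],
    [0, 0, 0],
    [0, 0, 0],
    [0, 0, 0],
  ],
  grip=0.15,
  squeeze=20,
)

```text
time: 43.5
ee_pos: [0.4382, -0.2039, 0.0325]
eef_rot: [0.696, 0.718, 0.0, 0.0]
ft_force: [0.8, -1.0, -0.9]
width: 0.0216
grip_force: 20.0
```

Emit:
arm_command(
  xyz=[
    [0, 0.0007, 0],
    [0, 0.0014, 0],
    [0, 0.002, 0],
    [0, 0.0027, 0],
    [0, 0.0034, 0],
    [0, 0.004, 0],
  ],
  rot=[
    [0, 0, 0],
    [0, 0, 0],
    [0, 0, 0],
    [0, 0, 0],
    [0, 0, 0],
    [0, 0, 0],
  ],
)

```text
time: 44.0
ee_pos: [0.4381, -0.201, 0.0324]
eef_rot: [0.696, 0.718, -0.0, 0.001]
ft_force: [0.6, -6.5, -1.1]
width: 0.0219
grip_force: 20.0
```

```bash
python3 f.py
```

```text
[ 0.69 -5.2  -0.63] [-6.45 -4.83 -4.92 -4.62]
```

About 6 N sliding and 4.8 N held, so it just drags. I'll push back to about 2 cm through, take one last short pull, then let go.

Emit:
arm_command(
  xyz=[
    [0, -0.0015, 0],
    [0, -0.003, 0],
    [0, -0.0045, 0],
    [0, -0.006, 0],
    [0, -0.0075, 0],
    [0, -0.009, 0],
    [0, -0.01, 0],
    [0, -0.01, 0],
  ],
  rot=[
    [0, 0, 0],
    [0, 0, 0],
    [0, 0, 0],
    [0, 0, 0],
    [0, 0, 0],
    [0, 0, 0],
    [0, 0, 0],
    [0, 0, 0],
  ],
)

```text
time: 44.87
ee_pos: [0.4387, -0.2073, 0.0324]
eef_rot: [0.695, 0.719, 0.002, -0.002]
ft_force: [-0.2, 9.7, 9.6]
width: 0.0222
grip_force: 20.0
```

Emit:
arm_command(
  xyz=[
    [0, 0.0007, 0],
    [0, 0.0014, 0],
    [0, 0.002, 0],
    [0, 0.0027, 0],
    [0, 0.0034, 0],
    [0, 0.004, 0],
  ],
  rot=[
    [0, 0, 0],
    [0, 0, 0],
    [0, 0, 0],
    [0, 0, 0],
    [0, 0, 0],
    [0, 0, 0],
  ],
)

```text
time: 45.37
ee_pos: [0.4382, -0.207, 0.0324]
eef_rot: [0.696, 0.718, -0.0, 0.001]
ft_force: [2.7, -5.5, 0.1]
width: 0.0217
grip_force: 20.0
```

```bash
python3 f.py
```

```text
[ 3.23 -4.15  0.9 ] [-5.54 -3.07 -3.66 -4.32]
```

Emit:
arm_command(
  xyz=[
    [0, -0.001, 0],
    [0, -0.001, 0],
  ],
  rot=[
    [0, 0, 0],
    [0, 0, 0],
  ],
)

```text
time: 45.73
ee_pos: [0.4382, -0.207, 0.0324]
eef_rot: [0.696, 0.718, 0.0, 0.0]
ft_force: [1.6, 0.3, 5.7]
width: 0.0216
grip_force: 20.0
```

Emit:
arm_command(
  xyz=[
    [0, 0, 0],
    [0, 0, 0],
    [0, 0, 0],
    [0, 0, 0.02],
    [0, 0, 0.05],
    [0, 0, 0.085],
    [-0.01, 0.03, 0.12],
    [-0.02, 0.06, 0.14],
    [-0.03, 0.09, 0.15],
    [-0.04, 0.13, 0.16],
    [-0.04, 0.17, 0.16],
    [-0.04, 0.21, 0.16],
    [-0.04, 0.25, 0.16],
    [-0.04, 0.28, 0.16],
    [-0.04, 0.28, 0.16],
    [-0.04, 0.28, 0.16],
  ],
  rot=[
    [0, 0, 0],
    [0, 0, 0],
    [0, 0, 0],
    [0, 0, 0],
    [0, 0, 0],
    [0, 0, 0],
    [0, 0, 0],
    [0, 0, 0],
    [0, 0, 0],
    [0, 0, 0],
    [0, 0, 0],
    [0, 0, 0],
    [0, 0, 0],
    [0, 0, 0],
    [0, 0, 0],
    [0, 0, 0],
  ],
  grip=0.6,
)

```text
time: 47.07
ee_pos: [0.3971, 0.075, 0.1917]
eef_rot: [0.694, 0.72, -0.001, 0.0]
ft_force: [-0.1, -0.6, -0.0]
width: 0.0526
grip_force: 0.0
```

```bash
python3 - <<'E'
from h import *
np.set_printoptions(precision=4,suppress=True)
im=snap("scene","s9.png"); im2=snap("top","t9.png")
a=cv2.resize(im[190:270,300:470,::-1],(680,320)); b=cv2.resize(im2[170:240,320:490,::-1],(680,280))
cv2.imwrite("pics/end.png",np.vstack([a,b]))
for l in("bridge","knob_grip","gauge_grip"):
  for c in("scene","top"):
    for d in r.spot_point(l,c)[:2]: print(c,l,d["conf"],w(c,d["at"]))
print(r.read_state()["time"])
E
```

```text
scene bridge 0.79 [ 0.4412 -0.3048  0.0182]
top bridge 0.55 [ 0.443  -0.302   0.0194]
scene knob_grip 0.79 [ 0.4427 -0.3005  0.104 ]
top knob_grip 0.7 [ 0.4387 -0.3015  0.1032]
scene gauge_grip 0.56 [ 0.4401 -0.2111  0.041 ]
scene gauge_grip 0.54 [ 0.4686 -0.4657  0.0145]
top gauge_grip 0.64 [ 0.464  -0.4699  0.0151]
top gauge_grip 0.57 [ 0.435  -0.2085  0.039 ]
47.4667
```

View pics/end.png

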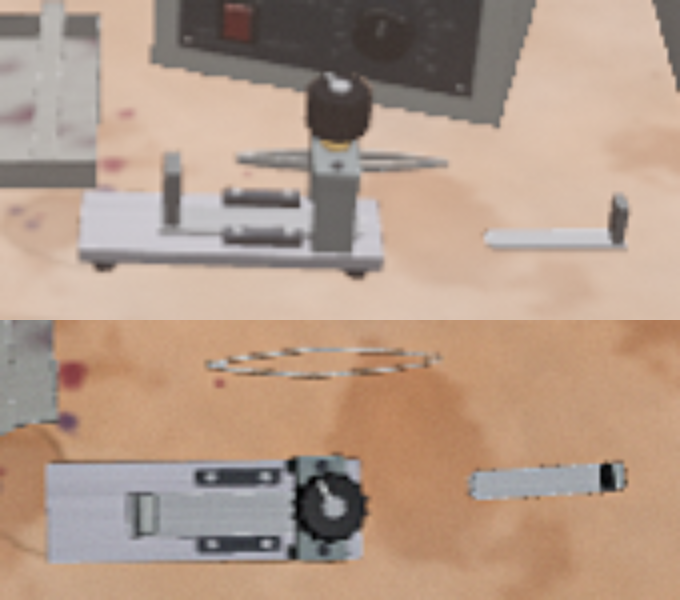

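The final views show the gauge in place under the bridge, with its grip at (172,190) in the upper half and (143,513) in the lower. The grip sits about −0.092 m from the screw axis. The forceps and the spare gauge have not moved, and the arm is clear.

```bash
python3 -c "
from bench import r
print(r.close_job())"
```

```text
the job is handed in; nothing more can be done
None
```

The job is handed in at about 47 s: the gauge is about 2 cm through and just drags (about 5.5 N sliding, 4 N held). The last clockwise step went slightly tight, about 8 N, so I backed the knob off 0.14 rad. Everything is let go and the other things I could see by the spreader are unmoved.

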